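# Find the coin tin with the loose stack

## Robot

A 6-joint arm with a two-finger parallel gripper is mounted at the origin on the work surface. World frame = base frame: x ahead of the robot, y to its left, z up, the work surface at z = 0. Lengths are in m, angles in rad, forces in N, time in s.
With the tool pointing down it reaches from about 0.25 to 0.775 m from the base axis. Payload 4 kg.
Tool frame: the origin (TCP) lies midway between the tips of the shut fingers; the grasp point (between the pads) lies 19 mm behind it (robot.pinch_z is the distance from the TCP to the grasp point, in m); x points along the fingers, y is the direction in which the jaws open and shut, and the axes are right-handed (so a half turn about x gives the same grasp; the last joint's range is limited). The gripper opens to 94 mm and grips with 3 to 60 N. Pads are 16 mm wide; open, the fingers measure 119 mm over their backs; the gripper's body (75 mm by 177 mm) begins 78 mm behind the grasp point.
Start: joints at [-1.37, 0.087, 1.371, -0, 1.684, -0.103], TCP at [0.165, -0.525, 0.206] pointing down, gripper open.
Joint ranges: [-3.1, 3.1], [-0.76, 2.03], [0.27, 2.55], [-1.08, 4.22], [0.17, 2.65], [-2.57, 2.57]. Speed limits (rad/s): [2.79, 2.79, 3.14, 3.14, 3.14, 3.14].

## Interface

Orientations are given as [roll, pitch, yaw] about the fixed x, y, z axes, in that order (R = Rz(yaw) Ry(pitch) Rx(roll)).
In Python, from bench import robot, imaging gives the robot as it stands. The module is installed in compiled form; this text tells all that it offers.
- The arm moves only by the tool drive_tool, never from a script. Its argument "commands" is a list that holds one entry, the list of rows, each a list of 4 numbers: the shift along the tool's x, y, z as a fraction of full scale, then the turn about the tool's x as a fraction of full scale. A call has 1 to 20 rows; each row shifts and turns the commanded pose from where the row before left it, along the tool's axes as they then stand; what a row does not reach is not made up. Full scale, the value 1, is 0.25 m for a shift and 360 degrees for a turn. A row lasts 1/10 s, in which the tool goes at most 50 mm and 8.59 degrees, less where a joint would pass 70% of its speed; a pose out of reach is approached as far as the arm can. A call with a number of a shift or a turn outside -1 to 1 is refused whole. A call with a gripper value outside its range is refused whole. "grip" is the opening, from 0 (shut) to 1 (fully open), set as the call begins (left out, the last holds). The fingers move at their own pace and stop on an object; the grip force is fixed at half the most. Time passes only in rows, so rows that do not move let the fingers close. It gives the time, the measured TCP pose, the force and the opening at its end, in the units of the state.
- robot.get_obs(): the state, without advancing time (a new reading comes with each control period).
- imaging.snapshot(name): name is "scene" or "top"; returns a dict with "pixels" (480x640x3 uint8, red, green, blue), "z_map" (480x640 float32, m along the optical axis (not along the pixel's ray), 0 where there is no reading), "mtx" (3x3 intrinsics, pixels), "k1" (the pictures are not rectified: a ray, as slopes to the right and down, at radius r is drawn at 1 + k1 r^2 times it, then the intrinsics apply), "extrinsics" (4x4, takes a point from world to camera coordinates). Camera axes: x right, y up, looking along -z (the intrinsics and any distortion apply to the point x, -y, -z); pixel columns grow to the right and rows downward; lengths in m; the calibration is good to about 2 mm. A picture is of the moment at which its call begins.
- robot.close_job(): hands the job in, once; it reports no verdict.
The state is a dict: "time": time; "joint_positions": joint angles; "qvel": joint speeds; "joint_torque": joint torques, N m; "tool_pos": TCP position; "ee_rot": TCP orientation; "wrist_force": force on the tool from outside, world axes, zero at the start; "wrist_torque": the same for the moment, N m; "width": finger opening in m.
Only numpy, scipy, OpenCV 4.12 (cv2) and the standard library are available. Lean on these libraries where they do the work, as an engineer would, in place of code of your own. Each camera call takes 0.05 s, during which the arm holds its last target.

## Task

One of the three closed coin tins has a stack of coins sliding loose in it; in the other two the coins are packed tight. Lift the tins by their grip bars and gently shake or rock them to feel which one it is - feel the stack slide in it, even if it is the last one left - without knocking the coins hard about, then seat that tin upright and fully home in the round socket of the blue opening stand, without forcing it. The other two tins must end up standing where they were at the start, and everything else on the desk is to be left alone.

Things in the scene. Friction and masses are not known exactly. Their poses are not given: they have to be found in the camera images.
- tin_a_mid (a point): one of three coin tins alike outside and about equal in weight (0.33 to 0.43 kg): round, white, green band, yellow lid, 100 mm across, 60 mm high; on the lid a black grip bar 50 mm long (tin's x axis), 14 mm thick (y), 32 mm tall, 92 mm high in all. Point: on the axis half-way up, 46 mm above the underside, 30 mm below the bar's middle; z up. Which tin has the loose stack changes and cannot be seen
- tin_b_mid (a point): second tin, same shape and point as tin_a. Loose stack in one of the three: a 150 g slug 32 mm wide, 24 mm high, in mid-floor at the start of a 46 mm radius cavity; slides up to 30 mm to any side when the tin is tilted by about 20 degrees or jerked sideways, stays there when level again; then the tin's balance has shifted by 0.04 N m per 30 mm
- tin_c_mid (a point): third tin, same shape and point as tin_a. In the two tins without the loose stack, 150 g of coins fill the cavity and do not move, so their balance stays the same after rocking. The loose stack must not be knocked against its tin with more than 20 N: rock or shake slowly and do not drop the tin
- socket (a point): fixed opening stand: blue foot plate 136 mm square, 10 mm thick, with an aluminium ring on it: a 12-sided socket 104 mm across the flats inside (2 mm play all round a tin), wall 6 mm, 20 mm deep, rim 30 mm above the desk. Point: centre of the socket's floor, 10 mm above the desk; z up. A tin at home stands on this floor, any yaw. Do not press a tin on the stand with more than 25 N
- mug: white ceramic mug, 82 mm wide, 95 mm high, bystander; origin under its centre
- cup: brown drinking cup, 68 mm wide at the rim, 100 mm high, bystander; origin under its centre
- coins1: stack of coins 25 mm across, 18 mm high, bystander; origin under its centre
- coins2: stack of coins 25 mm across, 14 mm high, bystander; origin under its centre
- tub: clear open tub of coins, 130 x 170 x 70 mm high, bystander; origin under its centre
- marker: grey and red marker pen lying on the desk, 135 mm long, 14 mm thick, bystander; origin near its middle
There are look-alikes about, which are no part of the job. Leave any pink or purple look-alike of the part that bears tin_c_mid alone.

How it is judged:
On the way:
1. the tin with the loose stack is lifted at least 20 mm and shaken or rocked so that its stack slides well off the middle (about 22 mm or more) (((distance between loose_c0 and tin_a_mid between 0.037 and 0.06 m and height (world z) of tin_a_mid above 0.066 m) or (distance between loose_c0 and tin_b_mid between 0.037 and 0.06 m and height (world z) of tin_b_mid above 0.066 m) or (distance between loose_c0 and tin_c_mid between 0.037 and 0.06 m and height (world z) of tin_c_mid above 0.066 m))), for 0.1 s.
At the end, for the whole second after the job is handed in: the tin with the loose stack stands upright (within 3 degrees) on the floor of the socket (within 3 mm), centred within 4 mm; the other two tins stand upright on the desk within 60 mm of where each stood at the start ((((distance between loose_c0 and tin_a_mid below 0.06 m and horizontal distance between tin_a_mid and socket below 0.004 m and z of tin_a_mid in the frame of socket below 0.049 m and angle between tin_a_mid's own z axis and vertical below 0.05 rad) and (not (distance between loose_c0 and tin_b_mid below 0.06 m) and distance of tin_b_mid from where it was at the start of the episode below 0.06 m and angle between tin_b_mid's own z axis and vertical below 0.05 rad and height (world z) of tin_b_mid below 0.05 m) and (not (distance between loose_c0 and tin_c_mid below 0.06 m) and distance of tin_c_mid from where it was at the start of the episode below 0.06 m and angle between tin_c_mid's own z axis and vertical below 0.05 rad and height (world z) of tin_c_mid below 0.05 m)) or ((distance between loose_c0 and tin_b_mid below 0.06 m and horizontal distance between tin_b_mid and socket below 0.004 m and z of tin_b_mid in the frame of socket below 0.049 m and angle between tin_b_mid's own z axis and vertical below 0.05 rad) and (not (distance between loose_c0 and tin_a_mid below 0.06 m) and distance of tin_a_mid from where it was at the start of the episode below 0.06 m and angle between tin_a_mid's own z axis and vertical below 0.05 rad and height (world z) of tin_a_mid below 0.05 m) and (not (distance between loose_c0 and tin_c_mid below 0.06 m) and distance of tin_c_mid from where it was at the start of the episode below 0.06 m and angle between tin_c_mid's own z axis and vertical below 0.05 rad and height (world z) of tin_c_mid below 0.05 m)) or ((distance between loose_c0 and tin_c_mid below 0.06 m and horizontal distance between tin_c_mid and socket below 0.004 m and z of tin_c_mid in the frame of socket below 0.049 m and angle between tin_c_mid's own z axis and vertical below 0.05 rad) and (not (distance between loose_c0 and tin_a_mid below 0.06 m) and distance of tin_a_mid from where it was at the start of the episode below 0.06 m and angle between tin_a_mid's own z axis and vertical below 0.05 rad and height (world z) of tin_a_mid below 0.05 m) and (not (distance between loose_c0 and tin_b_mid below 0.06 m) and distance of tin_b_mid from where it was at the start of the episode below 0.06 m and angle between tin_b_mid's own z axis and vertical below 0.05 rad and height (world z) of tin_b_mid below 0.05 m)))); the robot touches nothing.
It fails at once if the loose stack is knocked against its tin with more than 20 N (shaken hard or dropped) (contact force between loose_c0 and anything else above 20 N).
It fails at once if a tin is pressed against the opening stand with more than 25 N (contact force between any of tin_a, tin_b, tin_c and stand above 25 N).
It fails at once if a bystander is moved by more than 30 mm (distance of any of mug, cup, coins1, coins2, tub, marker from where it was at the start of the episode above 0.03 m).
It fails at once if a mug, cup or tub is tipped by more than 0.3 rad (angle between any of mug, cup, tub's own z axis and vertical above 0.3 rad).
It also fails if it takes over 72 s, if anything falls off the work surface, if the arm or the gripper's body presses on something with over 40 N, if the wrist force passes 120 N, or if a joint passes its speed limit or range.

## Working session

There is one attempt and no reset: what is moved stays moved. The work goes in short steps, Python scripts to look and compute and a tool call to move; the robot and the scene stay as the last step left them, time stands still between calls to the robot, and variables do not carry over. Pictures are saved under pics/ and viewed, and the job is handed in when it is done.

Besides the shell and the picture viewer there is one more tool, called after "Call:" by a JSON object that holds its "op" and its "data". drive_tool: Moves the arm, as the interface text tells. Shift numbers are shares of 0.25 m and turn numbers shares of 360 degrees, none past 1 either way. Its arguments: {"type":"object","properties":{"commands":{"type":"array","items":{"type":"array","items":{"type":"array","items":{"type":"number","minimum":-1,"maximum":1}}}},"grip":{"type":"number"}},"required":["commands"]}

```bash
mkdir -p pics; ls; cat > h.py <<'E'
import numpy as np, cv2
from bench import robot, imaging
def snap(n,f=None):
    s=imaging.snapshot(n)
    if f: cv2.imwrite(f'pics/{f}.png',s['pixels'][:,:,::-1])
    np.savez(f'{n}.npz',**s)
    return s
def ray(s,u,v):
    K=s['mtx'];E=s['extrinsics'];k1=float(s['k1'])
    d=np.array([(u-K[0,2])/K[0,0],(v-K[1,2])/K[1,1]]);m=d.copy()
    for _ in range(30): m=d/(1+k1*(m@m))
    R=E[:3,:3];o=-R.T@E[:3,3]
    return o,R.T@np.array([m[0],-m[1],-1.])
def onz(s,u,v,z):
    o,d=ray(s,u,v);return o+d*(z-o[2])/d[2]
def dep(s,u,v):
    o,d=ray(s,u,v);return o+d*s['z_map'][int(round(v)),int(round(u))]
def proj(s,p):
    E=s['extrinsics'];K=s['mtx'];c=E[:3,:3]@np.array(p)+E[:3,3]
    x=np.array([c[0],-c[1]])/-c[2];x=x*(1+float(s['k1'])*(x@x))
    return K[0,0]*x[0]+K[0,2],K[1,1]*x[1]+K[1,2]
def tri(s1,p1,s2,p2):
    o1,d1=ray(s1,*p1);o2,d2=ray(s2,*p2)
    t=np.linalg.lstsq(np.c_[d1,-d2],o2-o1,rcond=None)[0]
    a=o1+d1*t[0];b=o2+d2*t[1];return (a+b)/2,np.linalg.norm(a-b)
E
python3 - <<'E'
from h import *
np.set_printoptions(precision=4,suppress=True)
for n in('scene','top'):
    s=snap(n,n+'0');print(s['mtx'],s['k1'],s['extrinsics'])
print(robot.get_obs(),robot.pinch_z)
E
```

```text
pics
[[486.6785   0.     320.5749]
 [  0.     486.6785 238.4365]
 [  0.       0.       1.    ]] -0.0017637374172339254 [[-0.7924  0.6099 -0.0089  0.4141]
 [-0.4582 -0.5856  0.6687  0.236 ]
 [ 0.4027  0.5339  0.7435 -1.1467]
 [ 0.      0.      0.      1.    ]]
[[512.186    0.     317.9026]
 [  0.     512.186  239.9319]
 [  0.       0.       1.    ]] -0.08106581712675992 [[ 0.0215 -0.9996  0.0157  0.0398]
 [ 0.9903  0.0234  0.1371 -0.5583]
 [-0.1374  0.0126  0.9904 -1.142 ]
 [ 0.      0.      0.      1.    ]]
{'time': 0.1, 'joint_positions': array([-1.3701,  0.0879,  1.3721, -0.    ,  1.6836, -0.1031]), 'qvel': array([ 0.    ,  0.0002, -0.0042, -0.    ,  0.0004,  0.0005]), 'joint_torque': array([  0.0031, -34.1254, -30.3301,   0.0722,   0.0304,  -0.0001]), 'tool_pos': array([ 0.1644, -0.5243,  0.2044]), 'ee_rot': array([-1.6576,  1.5688,  1.7878]), 'wrist_force': array([-0.5639, -0.4582, -0.702 ]), 'wrist_torque': array([ 0.0421, -0.043 ,  0.0011]), 'width': 0.0936751190005312} 0.0188
```

View pics/scene0.png

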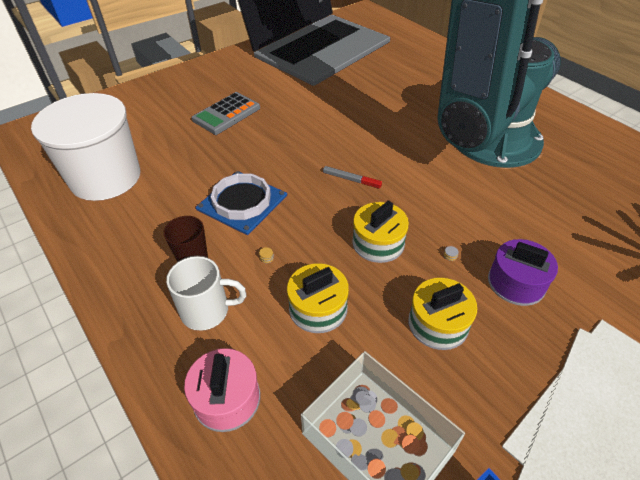

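View pics/top0.png

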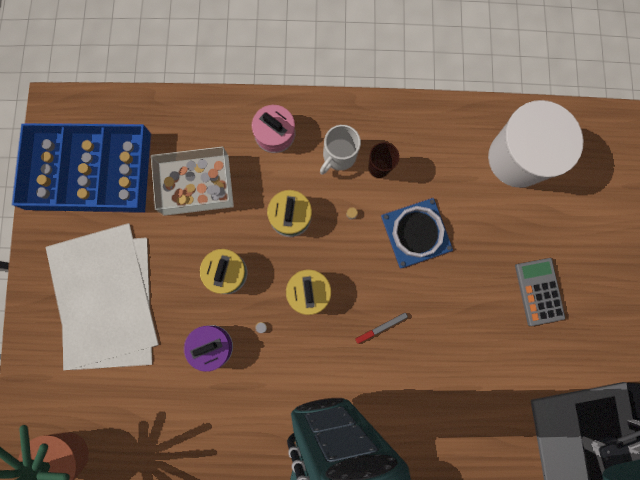

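Yellow-lid tins (the ones meant: white, green band, yellow lid): scene (318,295), (380,230), (443,312), which are top (289,212), (308,293), (222,271). The pink tin (scene 223,388; top 273,128) and purple tin (scene 523,270; top 208,348) are look-alikes to leave alone. The stand is at scene (241,200), top (418,233).

```bash
cat > m.py <<'E'
from h import *
np.set_printoptions(precision=4,suppress=True)
def lids(s):
    hsv=cv2.cvtColor(s['pixels'],cv2.COLOR_RGB2HSV)
    m=cv2.inRange(hsv,(20,150,120),(35,255,255))
    m=cv2.morphologyEx(m,cv2.MORPH_CLOSE,np.ones((3,3)))
    out=[]
    for c in cv2.findContours(m,cv2.RETR_EXTERNAL,cv2.CHAIN_APPROX_NONE)[0]:
        if cv2.contourArea(c)<500: continue
        h=cv2.convexHull(c)
        out.append((cv2.fitEllipse(h),c))
    return out
def bars(s,lid):
    # black blob within lid
    hsv=cv2.cvtColor(s['pixels'],cv2.COLOR_RGB2HSV)
    m=cv2.inRange(hsv,(0,0,0),(179,255,60))
    return m
if __name__=='__main__':
    S={n:dict(np.load(n+'.npz')) for n in('scene','top')}
    for n in S:
        s=S[n]
        for e,c in lids(s):
            (u,v),(a,b),t=e
            print(n,(round(u,1),round(v,1)),(round(a,1),round(b,1)),'z60',onz(s,u,v,.060))
    for n in S:
        im=S[n]['pixels'][:,:,::-1]
        pts=[(289,212),(308,293),(222,271),(418,233)] if n=='top' else [(318,295),(380,230),(443,312),(241,200)]
        t=[cv2.resize(im[v-45:v+45,u-45:u+45],(400,300*0+400),interpolation=cv2.INTER_CUBIC) for u,v in pts]
        cv2.imwrite(f'pics/crop_{n}.png',cv2.resize(np.vstack([np.hstack(t[:2]),np.hstack(t[2:])]),(600,600)))
E
python3 m.py
```

```text
scene (444.6, 305.1) (54.6, 65.8) z60 [0.4848 0.2704 0.06  ]
scene (317.5, 289.4) (53.6, 61.9) z60 [0.6235 0.1239 0.06  ]
scene (380.7, 222.9) (43.3, 55.3) z60 [0.4432 0.0767 0.06  ]
top (308.9, 291.1) (42.2, 44.9) z60 [0.4386 0.0703 0.06  ]
top (221.7, 270.9) (43.2, 44.5) z60 [0.4791 0.267  0.06  ]
top (289.2, 211.2) (42.7, 43.3) z60 [0.6188 0.1194 0.06  ]
```

View pics/crop_top.png

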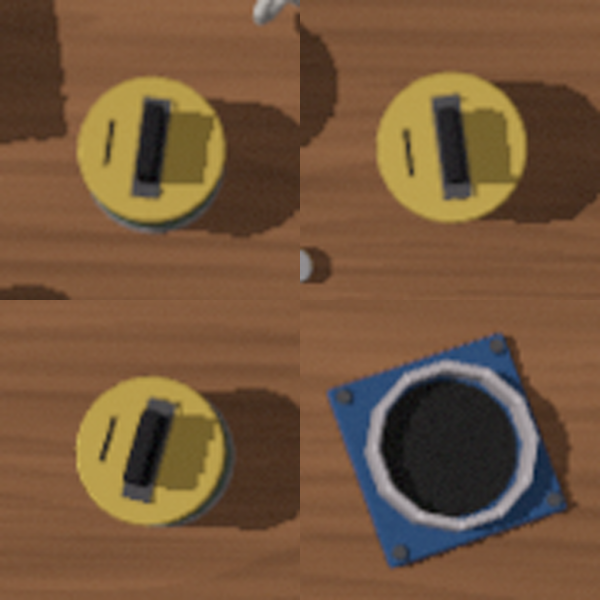

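View pics/crop_scene.png

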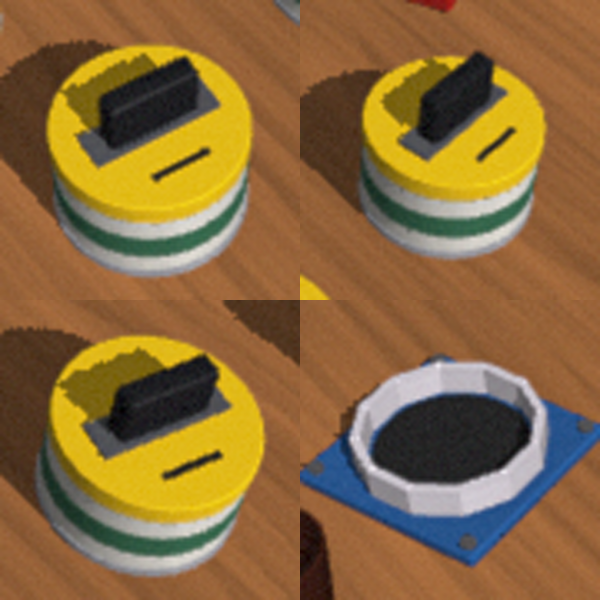

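```bash
cat > m2.py <<'E'
from m import *
def cloud(s):
    K=s['mtx'];E=s['extrinsics'];R=E[:3,:3]
    uv=np.stack(np.meshgrid(np.arange(640.),np.arange(480.)),-1).reshape(-1,1,2)
    m=cv2.undistortPoints(uv,K,np.array([float(s['k1']),0,0,0])).reshape(-1,2)
    z=s['z_map'].reshape(-1)
    c=np.c_[m[:,0]*z,-m[:,1]*z,-z]
    w=(c-E[:3,3])@R
    w[z==0]=np.nan
    return w.reshape(480,640,3)
if __name__=='__main__':
    C={}
    for n in('scene','top'):
        s=dict(np.load(n+'.npz'));w=cloud(s);C[n]=w
        print(n,'cam',ray(s,320,240)[0])
        for cx,cy in[(.439,.070),(.479,.267),(.619,.119)]:
            d=np.hypot(w[...,0]-cx,w[...,1]-cy)
            hsv=cv2.cvtColor(s['pixels'],cv2.COLOR_RGB2HSV)
            lid=(d<.06)&(w[...,2]>.05)&(w[...,2]<.066)&cv2.inRange(hsv,(20,120,40),(35,255,255)).astype(bool)
            bar=w[(d<.04)&(w[...,2]>.084)]
            L=w[lid]
            (c,r)=cv2.minEnclosingCircle(L[:,:2].astype(np.float32))
            rr=cv2.minAreaRect(bar[:,:2].astype(np.float32))
            p=bar[:,:2]-bar[:,:2].mean(0);ev=np.linalg.svd(p,full_matrices=False)[2][0]
            print(' lid z',np.median(L[:,2]),'circ',np.array(c),r,'bar n',len(bar),'zmax',np.percentile(bar[:,2],90),'rect',np.array(rr[0]),np.array(rr[1]),'yaw',np.degrees(np.arctan2(ev[1],ev[0])))
        d=np.hypot(w[...,0]-.58,w[...,1]+.17)
        ring=w[(w[...,2]>.026)&(w[...,2]<.034)&(d<.15)]
        c,r=cv2.minEnclosingCircle(ring[:,:2].astype(np.float32))
        print(' ring',np.array(c),r,np.median(ring[:,2]),len(ring))
E
python3 m2.py
```

```text
scene cam [0.898  0.4979 0.6984]
 lid z 0.058665260471951315 circ [0.4396 0.0707] 0.05153876543045044 bar n 188 zmax 0.09147447349309833 rect [0.4392 0.0715] [0.05   0.0149] yaw 8.289758103496073
 lid z 0.05899330794547507 circ [0.4809 0.2664] 0.05100877955555916 bar n 292 zmax 0.09164805097627411 rect [0.4813 0.2666] [0.0146 0.0502] yaw -13.56862608169903
 lid z 0.05889672556480888 circ [0.6208 0.1181] 0.05182650312781334 bar n 269 zmax 0.09173858877207038 rect [0.6207 0.1193] [0.0149 0.0497] yaw -6.170031837144933
 ring [ 0.5868 -0.1834] 0.061816006898880005 0.02814750303243891 449
top cam [0.3951 0.0672 1.207 ]
 lid z 0.059617397697356536 circ [0.4376 0.0724] 0.0502159520983696 bar n 144 zmax 0.09390280142761219 rect [0.4378 0.0731] [0.049  0.0138] yaw -171.19746367319584
 lid z 0.05964094047598589 circ [0.4799 0.2673] 0.050832752138376236 bar n 151 zmax 0.09327357510349053 rect [0.4802 0.2672] [0.0147 0.0497] yaw 165.98928542863243
 lid z 0.059627617568367014 circ [0.6198 0.1206] 0.05015822499990463 bar n 141 zmax 0.0944246330038493 rect [0.6197 0.121 ] [0.014 0.051] yaw 173.31338792573283
 ring [ 0.5872 -0.183 ] 0.0606369748711586 0.029394161535159825 383
```

```bash
cat > go.py <<'E'
from h import *
from scipy.spatial.transform import Rotation as Ro
np.set_printoptions(precision=4,suppress=True)
def st(): 
    o=robot.get_obs(); R=Ro.from_euler('xyz',o['ee_rot']).as_matrix(); return o,R
def plan(tgt,yaw_bar=None):
    o,R=st(); d=R.T@(np.array(tgt)-o['tool_pos'])
    print('t',o['time'],'tcp',o['tool_pos'],'R cols',R.T.tolist() and R.round(3).tolist(),'w',o['width'])
    print('shift tool m',d,'frac',d/.25)
    if yaw_bar is not None:
        jy=np.degrees(np.arctan2(R[1,1],R[0,1]))  # jaw dir world
        des=yaw_bar+90
        e=(des-jy+90)%180-90
        print('jaw yaw',jy,'need world turn',e,'-> tool x turn deg',-e,'frac',-e/360, 'q6',o['joint_positions'][5])
E
python3 -c "
from go import *
plan([.4385,.072,.206],8.5)"
```

```text
t 0.1 tcp [ 0.1644 -0.5243  0.2044] R cols [[-0.0, 0.299, -0.954], [0.002, -0.954, -0.299], [-1.0, -0.002, -0.0]] w 0.0936751190005312
shift tool m [-0.0005 -0.487  -0.4399] frac [-0.0022 -1.9481 -1.7597]
jaw yaw -72.59265260627528 need world turn -8.907347393724706 -> tool x turn deg 8.907347393724706 frac 0.024742631649235295 q6 -0.10311773006507652
```

Call:
{"op": "drive_tool", "data": {"commands": [[[0, -0.06, -0.054, 0], [0, -0.1, -0.09, 0], [0, -0.1, -0.09, 0], [0, -0.1, -0.09, 0], [0, -0.1, -0.09, 0], [0, -0.1, -0.09, 0], [0, -0.1, -0.09, 0], [0, -0.1, -0.09, 0], [0, -0.1, -0.09, 0], [0, -0.1, -0.09, 0], [0, -0.1, -0.09, 0], [0, -0.1, -0.09, 0], [0, -0.1, -0.09, 0], [0, -0.1, -0.09, 0], [0, -0.1, -0.09, 0], [0, -0.1, -0.09, 0], [0, -0.1, -0.09, 0], [0, -0.1, -0.09, 0], [0, -0.1, -0.09, 0], [0, -0.06, -0.06, 0]]], "grip": 1}}

```text
time: 2.1
tool_pos: [0.4347, 0.0649, 0.2048]
ee_rot: [-0.677, 1.57, 2.77]
wrist_force: [0.3, -0.6, 1.1]
width: 0.0939
```

Call:
{"op": "drive_tool", "data": {"commands": [[[0, 0, 0, 0.008], [0, 0, 0, 0.008], [0, 0, 0, 0.009], [0, 0, 0, 0], [0, 0, 0, 0]]]}}

```text
time: 2.6
tool_pos: [0.4344, 0.0629, 0.2051]
ee_rot: [0.001, 1.57, -2.993]
wrist_force: [-0.2, 0.7, -0.5]
width: 0.0941
```

```bash
python3 -c "
from go import *
plan([.4385,.072,.120],8.5);o=robot.get_obs();print(o['wrist_force'],o['wrist_torque'])"
```

```text
t 2.6 tcp [0.4344 0.0629 0.2051] R cols [[-0.001, 0.147, -0.989], [-0.0, -0.989, -0.147], [-1.0, 0.0, 0.001]] w 0.09406474426567861
shift tool m [ 0.0851 -0.0084 -0.0055] frac [ 0.3404 -0.0337 -0.0219]
jaw yaw -81.5272609970204 need world turn 0.027260997020391642 -> tool x turn deg -0.027260997020391642 frac -7.572499172331012e-05 q6 1.43737127815104
[-0.2244  0.7223 -0.5182] [ 0.0629 -0.0238 -0.0562]
```

Call:
{"op": "drive_tool", "data": {"commands": [[[0.03, -0.017, -0.011, 0], [0.06, -0.017, -0.011, 0], [0.08, 0, 0, 0], [0.08, 0, 0, 0], [0.08, 0, 0, 0], [0.08, 0, 0, 0], [0.06, 0, 0, 0], [0.04, 0, 0, 0], [0, 0, 0, 0], [0, 0, 0, 0]]]}}

```text
time: 3.6
tool_pos: [0.439, 0.0721, 0.0782]
ee_rot: [2.889, 1.57, -0.106]
wrist_force: [0.3, 0.3, -0.2]
width: 0.0942
```

```bash
python3 -c "
from go import *
plan([.4385,.072,.066],8.5);snap('scene','sc1')"
```

```text
t 3.6 tcp [0.439  0.0721 0.0782] R cols [[0.0, 0.146, -0.989], [-0.0, -0.989, -0.146], [-1.0, 0.0, -0.0]] w 0.0942313177790598
shift tool m [0.0122 0.0001 0.0005] frac [0.0487 0.0003 0.0021]
jaw yaw -81.58350239519613 need world turn 0.08350239519614888 -> tool x turn deg -0.08350239519614888 frac -0.00023195109776708023 q6 1.459248519802316
```

View pics/sc1.png

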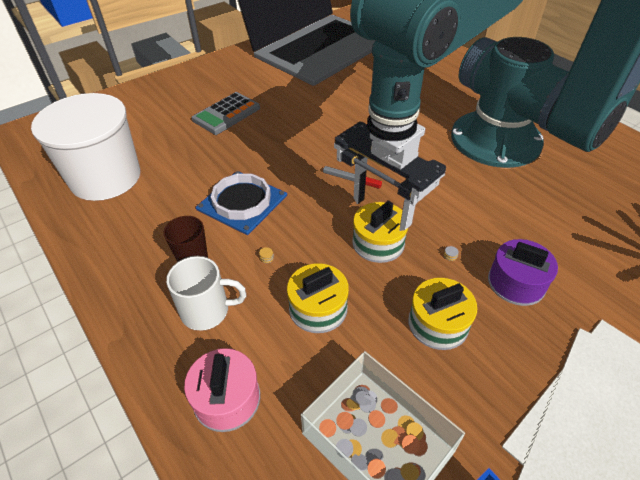

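The jaws straddle tin A's bar, scene pixel (381,213). I'll go down, close and lift.

Call:
{"op": "drive_tool", "data": {"commands": [[[0.025, 0, 0, 0], [0.024, 0, 0.002, 0], [0, 0, 0, 0], [0, 0, 0, 0]]]}}

```text
time: 4.05
tool_pos: [0.4381, 0.072, 0.0655]
ee_rot: [0.016, 1.57, -2.979]
wrist_force: [0.2, 0.0, 1.2]
width: 0.0939
```

Call:
{"op": "drive_tool", "data": {"commands": [[[0, 0, 0, 0], [0, 0, 0, 0], [0, 0, 0, 0], [0, 0, 0, 0], [0, 0, 0, 0], [0, 0, 0, 0], [0, 0, 0, 0], [0, 0, 0, 0], [0, 0, 0, 0], [0, 0, 0, 0]]], "grip": 0}}

```text
time: 5.05
tool_pos: [0.4383, 0.072, 0.0657]
ee_rot: [2.05, 1.571, -0.945]
wrist_force: [-0.2, -0.8, -0.4]
width: 0.0177
```

Call:
{"op": "drive_tool", "data": {"commands": [[[-0.01, 0, 0, 0], [-0.02, 0, 0, 0], [-0.03, 0, 0, 0], [-0.04, 0, 0, 0], [-0.04, 0, 0, 0], [-0.04, 0, 0, 0], [-0.03, 0, 0, 0], [-0.02, 0, 0, 0], [-0.01, 0, 0, 0], [0, 0, 0, 0], [0, 0, 0, 0], [0, 0, 0, 0]]]}}

```text
time: 6.25
tool_pos: [0.4379, 0.072, 0.1251]
ee_rot: [-0.025, 1.57, -3.019]
wrist_force: [0.4, 0.0, -4.5]
width: 0.014
```

```bash
cat > feel.py <<'E'
from go import *
def feel(n=12):
    F=[];T=[]
    for i in range(n):
        o=robot.get_obs();R=Ro.from_euler('xyz',o['ee_rot']).as_matrix()
        F.append(R.T@o['wrist_force']);T.append(R.T@o['wrist_torque'])
        s=imaging.snapshot('scene')
    F=np.array(F);T=np.array(T)
    print('t',o['time'],'tcp',o['tool_pos'],'w',o['width'])
    print('F tool',F.mean(0),'sd',F.std(0)); print('T tool',T.mean(0),'sem',T.std(0)/n**.5)
    cv2.imwrite('pics/feel_%05.1f.png'%o['time'],s['pixels'][:,:,::-1])
    return s
if __name__=='__main__': feel()
E
python3 feel.py
```

```text
t 6.8 tcp [0.4383 0.072  0.1257] w 0.014173401709394622
F tool [ 3.7609  0.2047 -0.1642] sd [0.5363 0.4075 0.3241]
T tool [-0.0033 -0.0084  0.0027] sem [0.0069 0.0093 0.005 ]
```

Call:
{"op": "drive_tool", "data": {"commands": [[[0, 0.14, 0, 0], [0, 0.12, 0, 0], [0, 0.1, 0, 0], [0, 0.08, 0, 0], [0, 0.06, 0, 0], [0, 0.04, 0, 0], [0, 0.02, 0, 0], [0, 0, 0, 0], [0, -0.02, 0, 0], [0, -0.04, 0, 0], [0, -0.06, 0, 0], [0, -0.08, 0, 0], [0, -0.08, 0, 0], [0, -0.08, 0, 0], [0, -0.08, 0, 0], [0, -0.06, 0, 0], [0, -0.04, 0, 0], [0, -0.02, 0, 0], [0, 0, 0, 0], [0, 0, 0, 0]]]}}

```text
time: 8.85
tool_pos: [0.4383, 0.0718, 0.1257]
ee_rot: [1.617, 1.57, -1.378]
wrist_force: [-0.4, -0.0, -4.1]
width: 0.0135
```

```bash
python3 feel.py
```

```text
t 9.4 tcp [0.4383 0.0719 0.1257] w 0.013721557998154877
F tool [3.5704 0.0589 0.0243] sd [0.607  0.4228 0.5095]
T tool [ 0.0099 -0.0083 -0.0062] sem [0.0077 0.0076 0.0064]
```

Call:
{"op": "drive_tool", "data": {"commands": [[[0, 0.2, 0, 0], [0, 0.16, 0, 0], [0, 0.11, 0, 0], [0, 0.07, 0, 0], [0, 0.03, 0, 0], [0, 0, 0, 0], [0, -0.02, 0, 0], [0, -0.05, 0, 0], [0, -0.08, 0, 0], [0, -0.09, 0, 0], [0, -0.09, 0, 0], [0, -0.09, 0, 0], [0, -0.08, 0, 0], [0, -0.05, 0, 0], [0, -0.02, 0, 0], [0, 0, 0, 0], [0, 0, 0, 0]]]}}

```text
time: 11.15
tool_pos: [0.4383, 0.0717, 0.1257]
ee_rot: [1.57, 1.57, -1.424]
wrist_force: [-0.5, 0.7, -3.2]
width: 0.0136
```

```bash
python3 feel.py
```

```text
t 11.7 tcp [0.4383 0.0719 0.1257] w 0.013590067562547159
F tool [ 3.882   0.0773 -0.0073] sd [0.6115 0.6376 0.4626]
T tool [-0.0081 -0.0097 -0.0166] sem [0.0085 0.0097 0.0062]
```

Call:
{"op": "drive_tool", "data": {"commands": [[[0, 0.2, 0, 0], [0, 0.16, 0, 0], [0, 0.11, 0, 0], [0, 0.07, 0, 0], [0, 0.03, 0, 0], [0, 0, 0, 0], [0, -0.02, 0, 0], [0, -0.05, 0, 0], [0, -0.08, 0, 0], [0, -0.09, 0, 0], [0, -0.09, 0, 0], [0, -0.09, 0, 0], [0, -0.08, 0, 0], [0, -0.05, 0, 0], [0, -0.02, 0, 0], [0, 0, 0, 0]]]}}

```text
time: 13.35
tool_pos: [0.438, 0.0729, 0.1257]
ee_rot: [1.734, 1.57, -1.259]
wrist_force: [0.7, -0.2, -3.2]
width: 0.0142
```

Call:
{"op": "drive_tool", "data": {"commands": [[[0, 0.2, 0, 0], [0, 0.16, 0, 0], [0, 0.11, 0, 0], [0, 0.07, 0, 0], [0, 0.03, 0, 0], [0, 0, 0, 0], [0, -0.02, 0, 0], [0, -0.05, 0, 0], [0, -0.08, 0, 0], [0, -0.09, 0, 0], [0, -0.09, 0, 0], [0, -0.09, 0, 0], [0, -0.08, 0, 0], [0, -0.05, 0, 0], [0, -0.02, 0, 0], [0, 0, 0, 0], [0, 0, 0, 0]]]}}

```text
time: 15.05
tool_pos: [0.4383, 0.0717, 0.1257]
ee_rot: [1.522, 1.57, -1.473]
wrist_force: [-0.2, -0.4, -4.2]
width: 0.0135
```

```bash
python3 feel.py
```

```text
t 15.6 tcp [0.4383 0.0719 0.1257] w 0.013484964684351631
F tool [ 3.7386 -0.008  -0.0417] sd [0.5139 0.3716 0.6033]
T tool [-0.0024 -0.0027 -0.0107] sem [0.0049 0.0075 0.0078]
```

Call:
{"op": "drive_tool", "data": {"commands": [[[0, 0.2, 0, 0]]]}}

```text
time: 15.75
tool_pos: [0.4455, 0.0269, 0.1258]
ee_rot: [-1.87, 1.567, 1.428]
wrist_force: [1.1, -1.6, -3.9]
width: 0.0137
```

```bash
python3 -c "
from go import *
o=robot.get_obs();print(o['time'],o['tool_pos'],o['qvel'])"
```

```text
15.75 [0.4455 0.0269 0.1258] [-1.2104  0.0579 -0.0568 -0.1078 -0.0331 -1.1667]
```

Call:
{"op": "drive_tool", "data": {"commands": [[[0, 0.16, 0, 0]]]}}

```text
time: 15.85
tool_pos: [0.4517, -0.0177, 0.1259]
ee_rot: [2.123, 1.569, -0.869]
wrist_force: [0.7, 0.9, -4.4]
width: 0.0139
```

```bash
python3 -c "
from go import *
o=robot.get_obs();print(o['time'],o['tool_pos'],o['qvel'])"
```

```text
15.85 [ 0.4517 -0.0177  0.1259] [-0.8894  0.1394 -0.1237  0.0197 -0.0164 -0.846 ]
```

Call:
{"op": "drive_tool", "data": {"commands": [[[0, 0.11, 0, 0], [0, 0.07, 0, 0], [0, 0.03, 0, 0], [0, 0, 0, 0], [0, -0.02, 0, 0], [0, -0.05, 0, 0], [0, -0.08, 0, 0], [0, -0.09, 0, 0]]]}}

```text
time: 16.65
tool_pos: [0.4498, -0.0074, 0.1257]
ee_rot: [-1.732, 1.57, 1.557]
wrist_force: [-0.2, -0.3, -4.4]
width: 0.0139
```

```bash
python3 -c "
from go import *
o=robot.get_obs();print(o['time'],o['tool_pos'],o['qvel'])"
```

```text
16.65 [ 0.4498 -0.0074  0.1257] [ 0.4904 -0.1005  0.0909  0.0077  0.0064  0.4732]
```

Call:
{"op": "drive_tool", "data": {"commands": [[[0, -0.09, 0, 0], [0, -0.09, 0, 0], [0, -0.07, 0, 0], [0, -0.05, 0, 0], [0, -0.02, 0, 0], [0.02, 0, 0, 0], [0.04, 0, 0, 0], [0.05, 0, 0, 0], [0.05, 0, 0, 0], [0.04, 0, 0, 0], [0.02, 0, 0, 0], [0.01, 0, 0, 0], [0.005, 0, 0, 0], [0, 0, 0, 0], [0, 0, 0, 0]]]}}

```text
time: 18.15
tool_pos: [0.4391, 0.0696, 0.0675]
ee_rot: [2.97, 1.57, -0.025]
wrist_force: [0.0, 0.2, -4.1]
width: 0.0139
```

```bash
python3 feel.py
```

```text
t 18.7 tcp [0.4387 0.0695 0.067 ] w 0.013901773291983813
F tool [ 3.6642  0.034  -0.0747] sd [0.4575 0.4721 0.4647]
T tool [-0.0114  0.0059 -0.018 ] sem [0.0074 0.0075 0.0083]
```

Call:
{"op": "drive_tool", "data": {"commands": [[[0.004, 0, 0, 0], [0.004, 0, 0, 0], [0, 0, 0, 0]]]}}

```text
time: 19.05
tool_pos: [0.4389, 0.0697, 0.0662]
ee_rot: [3.112, 1.57, 0.117]
wrist_force: [-1.3, 1.5, 5.5]
width: 0.0141
```

Call:
{"op": "drive_tool", "data": {"commands": [[[0, 0, 0, 0], [0, 0, 0, 0], [0, 0, 0, 0], [0, 0, 0, 0], [-0.02, 0, 0, 0], [-0.05, 0, 0, 0], [-0.08, 0, 0, 0], [-0.08, 0, 0, 0], [-0.03, 0, 0, 0]]], "grip": 1}}

```text
time: 19.95
tool_pos: [0.4403, 0.0696, 0.1333]
ee_rot: [3.011, 1.565, 0.016]
wrist_force: [0.4, 0.0, 0.5]
width: 0.0821
```

```bash
python3 -c "
from go import *
plan([.6202,.120,.13],-6.4)"
```

```text
t 19.95 tcp [0.4403 0.0696 0.1333] R cols [[0.006, 0.146, -0.989], [0.0, -0.989, -0.146], [-1.0, 0.001, -0.005]] w 0.08210767558177885
shift tool m [ 0.0043 -0.0236 -0.1853] frac [ 0.0172 -0.0942 -0.7411]
jaw yaw -81.59039149817124 need world turn -14.809608501828762 -> tool x turn deg 14.809608501828762 frac 0.04113780139396878 q6 1.4535345511869437
```

Call:
{"op": "drive_tool", "data": {"commands": [[[0, -0.01, -0.06, 0], [0, -0.015, -0.12, 0], [0, -0.015, -0.12, 0], [0, -0.015, -0.12, 0], [0, -0.015, -0.12, 0], [0, -0.014, -0.11, 0], [0, -0.01, -0.06, 0], [0, 0, -0.03, 0], [0, 0, 0, 0.014], [0, 0, 0, 0.014], [0, 0, 0, 0.013], [0, 0, 0, 0], [0, 0, 0, 0]]]}}

```text
time: 21.25
tool_pos: [0.618, 0.1197, 0.1301]
ee_rot: [1.268, 1.571, -1.983]
wrist_force: [-0.1, 0.1, -0.4]
width: 0.094
```

```bash
python3 -c "
from go import *
plan([.6202,.120,.0658],-6.4);snap('top','top2')"
```

```text
t 21.25 tcp [0.618  0.1197 0.1301] R cols [[-0.0, -0.109, -0.994], [-0.0, -0.994, 0.109], [-1.0, 0.0, 0.0]] w 0.09404466634779632
shift tool m [ 0.0643 -0.0006 -0.0022] frac [ 0.2572 -0.0023 -0.0088]
jaw yaw -96.2622503988283 need world turn -0.13774960117171986 -> tool x turn deg 0.13774960117171986 frac 0.00038263778103255516 q6 1.7814185338526478
```

View pics/top2.png

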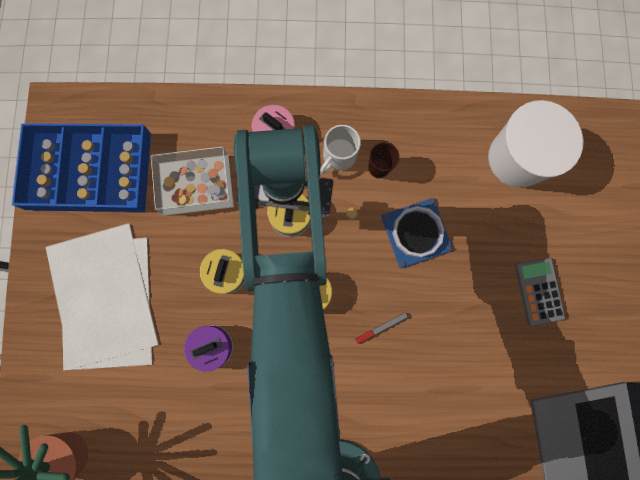

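Call:
{"op": "drive_tool", "data": {"commands": [[[0.03, -0.002, -0.009, 0], [0.06, 0, 0, 0], [0.07, 0, 0, 0], [0.05, 0, 0, 0], [0.03, 0, 0, 0], [0.015, 0, 0, 0], [0, 0, 0, 0], [0, 0, 0, 0]]]}}

```text
time: 22.1
tool_pos: [0.621, 0.1201, 0.0669]
ee_rot: [-2.981, 1.57, 0.05]
wrist_force: [0.1, 0.2, -0.1]
width: 0.0942
```

Call:
{"op": "drive_tool", "data": {"commands": [[[0, 0, 0, 0], [0, 0, 0, 0], [0, 0, 0, 0], [0, 0, 0, 0], [0, 0, 0, 0], [0, 0, 0, 0], [0, 0, 0, 0], [0, 0, 0, 0], [0, 0, 0, 0], [0, 0, 0, 0], [0, 0, 0, 0]]], "grip": 0}}

```text
time: 23.2
tool_pos: [0.6205, 0.1197, 0.0661]
ee_rot: [1.522, 1.57, -1.73]
wrist_force: [-0.4, -1.2, 0.5]
width: 0.014
```

Call:
{"op": "drive_tool", "data": {"commands": [[[-0.01, 0, 0, 0], [-0.02, 0, 0, 0], [-0.03, 0, 0, 0], [-0.04, 0, 0, 0], [-0.04, 0, 0, 0], [-0.04, 0, 0, 0], [-0.03, 0, 0, 0], [-0.02, 0, 0, 0], [-0.01, 0, 0, 0], [0, 0, 0, 0], [0, 0, 0, 0]]]}}

```text
time: 24.3
tool_pos: [0.6202, 0.12, 0.1257]
ee_rot: [0.335, 1.57, -2.917]
wrist_force: [0.2, 0.1, -3.5]
width: 0.0138
```

```bash
python3 - <<'E'
from feel import *
feel(14)
from m2 import cloud
s=dict(np.load('scene.npz')) 
w=cloud(s)
for nm,(u,v) in dict(mug=(195,275),cup=(185,230),tub=(365,365)).items(): print(nm,w[v,u])
E
```

```text
t 24.95 tcp [0.6206 0.1201 0.1262] w 0.014043799786255536
F tool [ 3.3139 -0.0462 -0.0327] sd [0.4451 0.5778 0.3679]
T tool [ 0.021  -0.0029 -0.038 ] sem [0.0103 0.0057 0.0075]
mug [ 0.7636 -0.0333  0.049 ]
cup [ 0.7338 -0.1197  0.0675]
tub [0.641  0.2625 0.0353]
```

Call:
{"op": "drive_tool", "data": {"commands": [[[0, 0.2, 0, 0], [0, 0.16, 0, 0], [0, 0.11, 0, 0], [0, 0.07, 0, 0], [0, 0.03, 0, 0], [0, 0, 0, 0], [0, -0.02, 0, 0], [0, -0.05, 0, 0], [0, -0.08, 0, 0], [0, -0.09, 0, 0], [0, -0.09, 0, 0], [0, -0.09, 0, 0], [0, -0.08, 0, 0], [0, -0.05, 0, 0], [0, -0.02, 0, 0], [0, 0, 0, 0], [0, 0, 0, 0]]]}}

```text
time: 26.7
tool_pos: [0.6205, 0.1197, 0.1261]
ee_rot: [1.428, 1.57, -1.825]
wrist_force: [0.9, 0.3, -3.2]
width: 0.0137
```

```bash
python3 -c "
from feel import *
feel(14)"
```

```text
t 27.35 tcp [0.6205 0.12   0.1262] w 0.014106287013037663
F tool [3.1207 0.1514 0.0128] sd [0.4039 0.5249 0.4786]
T tool [-0.0089 -0.0171  0.0085] sem [0.0054 0.0074 0.0065]
```

Call:
{"op": "drive_tool", "data": {"commands": [[[0, 0.02, 0, 0], [0, 0.05, 0, 0], [0, 0.08, 0, 0], [0, 0.09, 0, 0], [0, 0.09, 0, 0], [0, 0.09, 0, 0], [0, 0.08, 0, 0], [0, 0.05, 0, 0], [0, 0.02, 0, 0], [0, 0, 0, 0], [0, 0, 0, 0], [0, -0.2, 0, 0], [0, -0.16, 0, 0], [0, -0.11, 0, 0], [0, -0.07, 0, 0], [0, -0.03, 0, 0], [0, 0, 0, 0], [0, 0, 0, 0], [0, 0, 0, 0]]]}}

```text
time: 29.3
tool_pos: [0.6206, 0.1186, 0.1262]
ee_rot: [1.525, 1.57, -1.729]
wrist_force: [1.1, 0.3, -3.5]
width: 0.0137
```

```bash
python3 -c "
from feel import *
feel(20)"
```

```text
t 30.25 tcp [0.6205 0.1201 0.1262] w 0.013799911922254224
F tool [ 3.275   0.0628 -0.0717] sd [0.4165 0.3669 0.4668]
T tool [ 0.0089 -0.0101 -0.0479] sem [0.0053 0.0068 0.0048]
```

Call:
{"op": "drive_tool", "data": {"commands": [[[0, 0.02, 0, 0], [0, 0.05, 0, 0], [0, 0.08, 0, 0], [0, 0.09, 0, 0], [0, 0.09, 0, 0], [0, 0.09, 0, 0], [0, 0.08, 0, 0], [0, 0.05, 0, 0], [0, 0.02, 0, 0], [0, 0, 0, 0], [0, 0, 0, 0], [0, -0.2, 0, 0], [0, -0.16, 0, 0], [0, -0.11, 0, 0], [0, -0.07, 0, 0], [0, -0.03, 0, 0], [0, 0, 0, 0], [0, 0, 0, 0], [0, 0, 0, 0]]]}}

```text
time: 32.2
tool_pos: [0.6206, 0.1187, 0.1262]
ee_rot: [1.502, 1.57, -1.753]
wrist_force: [0.4, 0.2, -3.3]
width: 0.0139
```

```bash
python3 -c "
from feel import *
feel(16)"
```

```text
t 32.95 tcp [0.6205 0.1202 0.1262] w 0.014000035666986056
F tool [ 3.2908  0.0424 -0.0933] sd [0.6924 0.2868 0.4241]
T tool [-0.0092  0.0028 -0.0741] sem [0.007  0.0063 0.0067]
```

Tin C (top pixel (289,212)) has the loose stack: its moment about tool z went −0.038 → +0.009 → −0.048 → −0.074 N·m as I shook it to opposite sides. Tin A changed by under 0.02. I'll carry C above the stand.

Call:
{"op": "drive_tool", "data": {"commands": [[[0, 0.02, 0, 0], [0, 0.04, 0, 0], [0, 0.06, 0, 0], [0, 0.08, 0, 0], [0, 0.09, 0, 0], [0, 0.09, 0, 0], [0, 0.09, 0, 0], [0, 0.09, 0, 0], [0, 0.09, 0, 0], [0, 0.09, 0, 0], [0, 0.09, 0, 0], [0, 0.09, 0, 0], [0, 0.09, 0, 0], [0, 0.08, 0, 0], [0, 0.06, 0, 0], [0, 0.04, 0, 0], [0, 0.02, 0, 0], [0, 0.01, 0, 0], [0, 0, 0, 0], [0, 0, 0, 0]]]}}

```text
time: 35.0
tool_pos: [0.5869, -0.1823, 0.1262]
ee_rot: [-1.523, 1.57, 1.509]
wrist_force: [-0.4, -0.1, -3.7]
width: 0.0137
```

```bash
cat > m3.py <<'E'
from m2 import *
from go import plan
plan([.587,-.1832,.1262])
import sys
k=sys.argv[1]
o=robot.get_obs();t=o['tool_pos']
for n in('scene','top'):
    s=snap(n,n+k);w=cloud(s)
    hsv=cv2.cvtColor(s['pixels'],cv2.COLOR_RGB2HSV)
    d=np.hypot(w[...,0]-t[0],w[...,1]-t[1])
    y=cv2.inRange(hsv,(18,100,30),(36,255,255)).astype(bool)&(d<.075)
    L=w[y]; zt=np.percentile(L[:,2],60) if len(L) else 0
    # lid top: fit plane on points near the top
    L=L[abs(L[:,2]-zt)<.004]
    A=np.c_[L[:,:2],np.ones(len(L))]
    p=np.linalg.lstsq(A,L[:,2],rcond=None)[0]
    c,r=cv2.minEnclosingCircle(L[:,:2].astype(np.float32))
    print(n,len(L),'z',zt,'tilt deg',np.degrees(p[:2]),'circ',np.array(c),r,'minus tcp',np.array(c)-t[:2])
    ring=w[(w[...,2]>.026)&(w[...,2]<.034)&(np.hypot(w[...,0]-.587,w[...,1]+.183)<.08)]
    if len(ring): print('  ring pts',len(ring))
E
python3 m3.py 3
```

```text
t 35.0 tcp [ 0.5869 -0.1823  0.1262] R cols [[0.0, -0.11, -0.994], [0.0, -0.994, 0.11], [-1.0, -0.0, 0.0]] w 0.013699445113002114
shift tool m [ 0.      0.0009 -0.0002] frac [ 0.0001  0.0036 -0.0006]
scene 895 z 0.11879738246955131 tilt deg [-0.2382 -0.3131] circ [ 0.5872 -0.1823] 0.05144355818629265 minus tcp [ 0.0003 -0.    ]
  ring pts 292
top 302 z 0.12041501893357026 tilt deg [0.182  0.1735] circ [ 0.574  -0.1788] 0.04835484176874161 minus tcp [-0.0129  0.0035]
  ring pts 117
```

View pics/scene3.png

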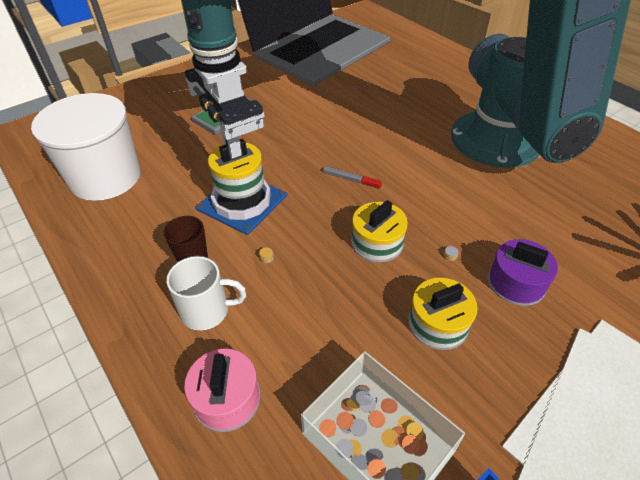

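View pics/top3.png

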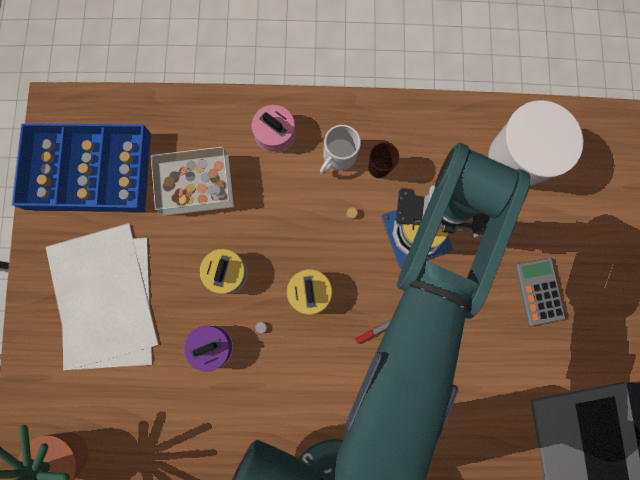

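```bash
python3 - <<'E'
from m2 import *
for n in('top','scene'):
    s=dict(np.load(n+'.npz'));im=cv2.imread(f'pics/{n}0.png');hsv=cv2.cvtColor(im,cv2.COLOR_BGR2HSV)
    c0=(418,233) if n=='top' else (241,200)
    roi=np.zeros((480,640),np.uint8);cv2.circle(roi,c0,60,255,-1)
    b=cv2.inRange(hsv,(98,120,50),(125,255,255))&roi
    c=cv2.convexHull(np.vstack([k for k in cv2.findContours(b,0,1)[0] if cv2.contourArea(k)>10]))
    g=np.array([onz(s,*p,.01)[:2] for p in c.reshape(-1,2).astype(float)],np.float32)
    print(n,'plate',cv2.minAreaRect(g))
    r=cv2.inRange(hsv,(0,0,110),(179,70,255))&roi
    cs=[k for k in cv2.findContours(r,0,1)[0]];k=max(cs,key=cv2.contourArea)
    if n=='top':
        g=np.array([onz(s,*p,.030)[:2] for p in cv2.convexHull(k).reshape(-1,2).astype(float)],np.float32)
        print('ring outer',cv2.minEnclosingCircle(g),cv2.fitEllipse(g))
E
```

```text
top plate ((0.584433376789093, -0.1826493889093399), (0.13273175060749054, 0.1342656910419464), 19.97385597229004)
ring outer ((0.584614098072052, -0.1815851926803589), 0.062054477632045746) ((0.5848785042762756, -0.18165989220142365), (0.11854389309883118, 0.12360844761133194), 25.487688064575195)
scene plate ((0.5885857939720154, -0.17952187359333038), (0.13574697077274323, 0.13563410937786102), 19.75979995727539)
```

Call:
{"op": "drive_tool", "data": {"commands": [[[0.01, 0.003, 0.001, 0], [0.02, 0, 0, 0], [0.02, 0, 0, 0], [0.02, 0, 0, 0], [0.02, 0, 0, 0], [0.01, 0, 0, 0], [0.006, 0, 0, 0], [0, 0, 0, 0], [0, 0, 0, 0]]]}}

```text
time: 36.0
tool_pos: [0.5866, -0.1839, 0.1]
ee_rot: [2.689, 1.57, -0.563]
wrist_force: [0.4, 0.7, -2.8]
width: 0.0136
```

```bash
python3 - <<'E'
from go import *
plan([.5866,-.1831,.0761])
s=snap('scene','sc4');im=s['pixels'][:,:,::-1]
cv2.imwrite('pics/sc4c.png',cv2.resize(im[130:240,180:300],None,fx=5,fy=5,interpolation=cv2.INTER_CUBIC))
E
```

```text
t 36.0 tcp [ 0.5866 -0.1839  0.1   ] R cols [[0.0, -0.111, -0.994], [-0.0, -0.994, 0.111], [-1.0, 0.0, -0.0]] w 0.01359975226362962
shift tool m [ 0.0239 -0.0008  0.0001] frac [ 0.0955 -0.0031  0.0003]
```

View pics/sc4c.png

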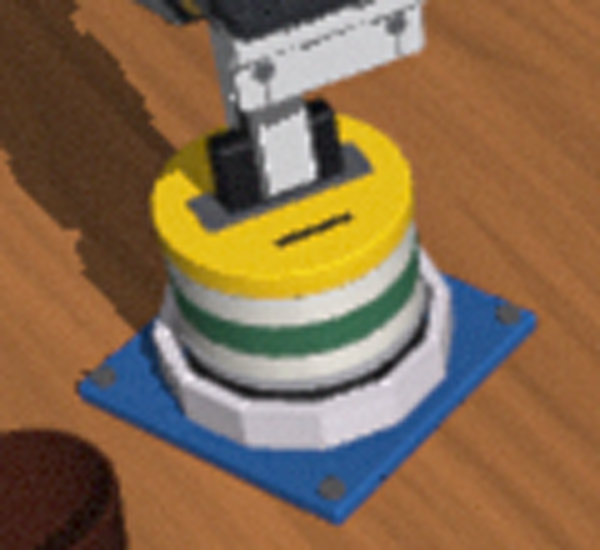

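The crop shows the tin just above the ring, about centred. I'll lower it in 0.5–1 mm steps and watch the force.

Call:
{"op": "drive_tool", "data": {"commands": [[[0.004, -0.002, 0, 0], [0.004, 0, 0, 0], [0.004, 0, 0, 0], [0.004, 0, 0, 0], [0.002, 0, 0, 0], [0, 0, 0, 0]]]}}

```text
time: 36.65
tool_pos: [0.5864, -0.1833, 0.0951]
ee_rot: [0.21, 1.571, -3.042]
wrist_force: [-0.7, -0.4, -2.7]
width: 0.014
```

Call:
{"op": "drive_tool", "data": {"commands": [[[0.004, 0, 0, 0], [0.002, 0, 0, 0], [0, 0, 0, 0]]]}}

```text
time: 36.95
tool_pos: [0.5864, -0.1833, 0.0936]
ee_rot: [0.112, 1.571, -3.14]
wrist_force: [0.4, -0.6, -2.8]
width: 0.0139
```

```bash
python3 -c "
from feel import *
plan([.5866,-.1831,.0761]);feel(6)"
```

```text
t 36.95 tcp [ 0.5864 -0.1833  0.0936] R cols [[-0.0, -0.111, -0.994], [-0.0, -0.994, 0.111], [-1.0, 0.0, 0.0]] w 0.013900621252101036
shift tool m [ 0.0175 -0.0002 -0.0002] frac [ 0.0701 -0.0007 -0.0006]
t 37.2 tcp [ 0.5865 -0.1833  0.0938] w 0.014104325706877394
F tool [ 2.8734  0.0228 -0.2446] sd [0.1484 0.5521 0.3869]
T tool [ 0.0108 -0.0157 -0.0641] sem [0.0164 0.0135 0.0081]
```

Call:
{"op": "drive_tool", "data": {"commands": [[[0.004, 0, 0, 0], [0.004, 0, 0, 0], [0.004, 0, 0, 0], [0.004, 0, 0, 0], [0, 0, 0, 0]]]}}

```text
time: 37.75
tool_pos: [0.5863, -0.1832, 0.0894]
ee_rot: [-0.184, 1.57, 2.847]
wrist_force: [-0.5, -0.3, -3.6]
width: 0.014
```

Call:
{"op": "drive_tool", "data": {"commands": [[[0.004, 0, 0, 0], [0.004, 0, 0, 0], [0.004, 0, 0, 0], [0.004, 0, 0, 0], [0, 0, 0, 0]]]}}

```text
time: 38.25
tool_pos: [0.5864, -0.1832, 0.0855]
ee_rot: [-0.103, 1.57, 2.928]
wrist_force: [-0.6, 0.3, -3.5]
width: 0.014
```

Call:
{"op": "drive_tool", "data": {"commands": [[[0.004, 0, 0, 0], [0.004, 0, 0, 0], [0.004, 0, 0, 0], [0.004, 0, 0, 0], [0, 0, 0, 0]]]}}

```text
time: 38.75
tool_pos: [0.5863, -0.1832, 0.0814]
ee_rot: [-0.112, 1.57, 2.918]
wrist_force: [-0.5, 1.0, -3.1]
width: 0.0136
```

Call:
{"op": "drive_tool", "data": {"commands": [[[0.004, 0, 0, 0], [0.004, 0, 0, 0], [0.004, 0, 0, 0], [0.003, 0, 0, 0], [0, 0, 0, 0]]]}}

```text
time: 39.25
tool_pos: [0.5864, -0.1832, 0.0777]
ee_rot: [-0.041, 1.57, 2.99]
wrist_force: [-0.3, 0.1, -3.6]
width: 0.0141
```

```bash
python3 -c "
from feel import *
plan([.5866,-.1831,.0761]);feel(6)"
```

```text
t 39.25 tcp [ 0.5864 -0.1832  0.0777] R cols [[-0.0, -0.111, -0.994], [0.0, -0.994, 0.111], [-1.0, -0.0, 0.0]] w 0.014111535380730681
shift tool m [ 0.0016 -0.0002 -0.0002] frac [ 0.0066 -0.0007 -0.0008]
t 39.5 tcp [ 0.5866 -0.1833  0.0781] w 0.01375999685124079
F tool [ 3.0798 -0.0584  0.0116] sd [0.443  0.4523 0.5046]
T tool [-0.0055 -0.0201 -0.0885] sem [0.0171 0.0102 0.0128]
```

Free so far. Now the last ~1.5–2 mm in small steps.

Call:
{"op": "drive_tool", "data": {"commands": [[[0.003, 0, 0, 0], [0.002, 0, 0, 0], [0, 0, 0, 0]]]}}

```text
time: 39.85
tool_pos: [0.5864, -0.1833, 0.0766]
ee_rot: [0.118, 1.571, -3.135]
wrist_force: [-0.2, 0.2, -2.9]
width: 0.014
```

Call:
{"op": "drive_tool", "data": {"commands": [[[0.001, 0, 0, 0], [0.001, 0, 0, 0], [0, 0, 0, 0]]]}}

```text
time: 40.15
tool_pos: [0.5865, -0.1833, 0.0762]
ee_rot: [1.189, 1.571, -2.064]
wrist_force: [0.2, -0.1, -2.7]
width: 0.0136
```

Call:
{"op": "drive_tool", "data": {"commands": [[[0.001, 0, 0, 0], [0, 0, 0, 0]]]}}

```text
time: 40.35
tool_pos: [0.5865, -0.1833, 0.0761]
ee_rot: [2.321, 1.571, -0.931]
wrist_force: [0.2, 0.3, -2.2]
width: 0.0137
```

```bash
python3 -c "
from feel import *
feel(5)"
```

```text
t 40.55 tcp [ 0.5865 -0.1833  0.0761] w 0.01411579743710859
F tool [ 2.2281 -0.1879 -0.0155] sd [0.2409 0.3266 0.2021]
T tool [-0.0007 -0.0631 -0.0508] sem [0.0151 0.0053 0.0171]
```

Weight is starting to transfer to the floor. Two more 0.25 mm steps, then release.

Call:
{"op": "drive_tool", "data": {"commands": [[[0.001, 0, 0, 0], [0, 0, 0, 0]]]}}

```text
time: 40.8
tool_pos: [0.5865, -0.1833, 0.0761]
ee_rot: [2.406, 1.57, -0.847]
wrist_force: [-0.4, 0.1, -0.3]
width: 0.0136
```

Call:
{"op": "drive_tool", "data": {"commands": [[[0.001, 0, 0, 0], [0, 0, 0, 0]]]}}

```text
time: 41.0
tool_pos: [0.5865, -0.1833, 0.0761]
ee_rot: [2.494, 1.57, -0.759]
wrist_force: [-3.1, 1.2, 1.7]
width: 0.0138
```

```bash
python3 -c "
from feel import *
feel(4)"
```

```text
t 41.15 tcp [ 0.5865 -0.1833  0.0761] w 0.013472816150980903
F tool [-2.3493 -0.5123  2.83  ] sd [0.6746 0.3182 0.4913]
T tool [-0.0178 -0.4757 -0.1931] sem [0.0165 0.0221 0.0103]
```

Call:
{"op": "drive_tool", "data": {"commands": [[[0, 0, 0, 0], [0, 0, 0, 0], [0, 0, 0, 0], [0, 0, 0, 0], [0, 0, 0, 0], [-0.01, 0, 0, 0], [-0.03, 0, 0, 0], [-0.05, 0, 0, 0], [-0.06, 0, 0, 0], [-0.08, 0, 0, 0], [-0.08, 0, 0, 0], [-0.08, 0, 0, 0], [0, 0, 0, 0]]], "grip": 1}}

```text
time: 42.5
tool_pos: [0.5887, -0.1842, 0.1788]
ee_rot: [2.848, 1.561, -0.404]
wrist_force: [-0.9, -0.2, 0.7]
width: 0.094
```

Call:
{"op": "drive_tool", "data": {"commands": [[[0, 0, 0.05, 0], [0, 0, 0.08, 0], [0, 0, 0.12, 0], [0, 0, 0.14, 0], [0, 0, 0.14, 0], [0, 0, 0.14, 0], [0, 0, 0.1, 0], [0, 0, 0.05, 0], [0, 0, 0, 0]]]}}

```text
time: 43.4
tool_pos: [0.3821, -0.1605, 0.1732]
ee_rot: [2.708, 1.57, -0.545]
wrist_force: [-0.1, -0.0, -0.1]
width: 0.0941
```

```bash
python3 - <<'E'
from m2 import *
print(robot.get_obs()['time'],robot.get_obs()['tool_pos'])
for n in('scene','top'):
    s=snap(n,n+'5');w=cloud(s);hsv=cv2.cvtColor(s['pixels'],cv2.COLOR_RGB2HSV)
    y=cv2.inRange(hsv,(20,120,40),(35,255,255)).astype(bool)
    for c in [(.439,.070),(.48,.267),(.587,-.183)]:
        d=np.hypot(w[...,0]-c[0],w[...,1]-c[1])
        L=w[(d<.07)&y&(w[...,2]>.05)]
        zt=np.median(L[:,2]);L=L[abs(L[:,2]-zt)<.005]
        p=np.linalg.lstsq(np.c_[L[:,:2],np.ones(len(L))],L[:,2],rcond=None)[0]
        cc,r=cv2.minEnclosingCircle(L[:,:2].astype(np.float32))
        print(n,c,'->',np.array(cc),r,'z',zt,'tilt',np.degrees(p[:2]))
im=s=None
a=cv2.imread('pics/scene5.png')[130:260,170:300];b=cv2.imread('pics/top5.png')[185:285,370:470]
cv2.imwrite('pics/fin.png',np.hstack([cv2.resize(a,(390,390)),cv2.resize(b,(390,390))]))
E
```

```text
43.4 [ 0.3821 -0.1605  0.1732]
scene (0.439, 0.07) -> [0.4401 0.0695] 0.050982505083084106 z 0.05866175324706506 tilt [-0.2046 -0.251 ]
scene (0.48, 0.267) -> [0.4807 0.266 ] 0.051003966480493546 z 0.05900367243368459 tilt [-0.2271 -0.0193]
scene (0.587, -0.183) -> [ 0.5875 -0.1832] 0.05177764967083931 z 0.06826196572291418 tilt [-0.2752 -0.3972]
top (0.439, 0.07) -> [0.4386 0.0707] 0.05014106258749962 z 0.05965058614237549 tilt [0.081  0.1857]
top (0.48, 0.267) -> [0.4802 0.267 ] 0.050596676766872406 z 0.05973615615648363 tilt [ 0.2696 -0.0738]
top (0.587, -0.183) -> [ 0.5851 -0.1819] 0.05061536654829979 z 0.0694953912298238 tilt [ 0.0389 -0.1034]
```

View pics/fin.png

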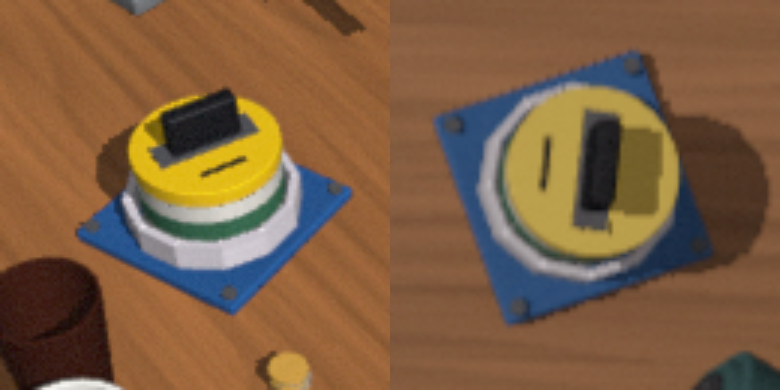

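View pics/scene5.png

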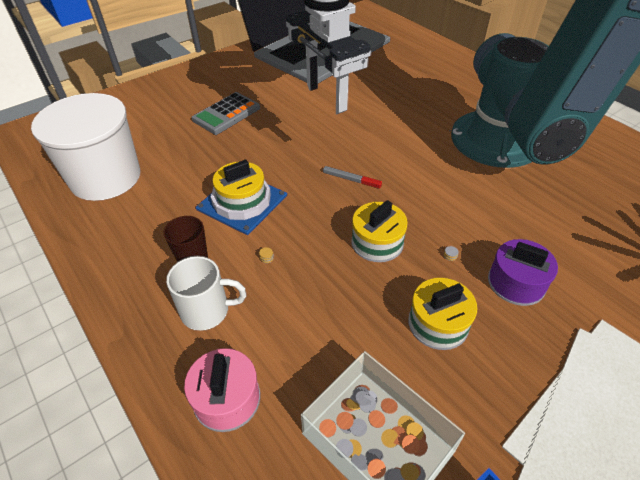

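The lid in the socket stands 10 mm higher than those on the desk, so the tin is on the socket floor. It's level, centred and untouched by the robot, and tin A is about 2 mm from its start. Handing in.

```bash
python3 -c "
from bench import robot
print(robot.close_job())"
```

```text
the job is handed in; nothing more can be done
None
```

The tin with the loose stack is seated in the blue stand's socket, and the job was handed in at about 43.5 s of the 72 s allowed. `close_job()` gave no verdict, so what follows rests on my own measurements.

- **Finding it:** I lifted and shook two tins.
  - **Tin at (0.439, 0.072):** its balance changed by less than 0.02 N·m, so its coins are packed tight. I put it back about 2 mm from where it stood.
  - **Tin at (0.620, 0.120):** its balance swung between +0.009 and −0.074 N·m when shaken to opposite sides, about ±30 mm of slide, so this is the loose one.
  - **Tin at (0.480, 0.267):** I never touched it.
- **Seating:** I lowered the loose tin in small steps. It met no resistance until the floor, and I saw at most about 4 N at the wrist during seating, sampled between steps.
- **Last checks:**
  - **Seated tin:** its lid is 10 mm above those on the desk, as it should be on the socket floor. Both cameras show it tilted by less than 0.5°.
  - **Everything else:** the gripper is clear, and the bystanders looked unmoved in the last picture; I did not measure them.
- **Disagreements:** in the final check the two cameras put the seated tin's centre 2.7 mm apart, which is within their calibration error. I also have no reading of the force on the stack during shaking; it was limited only by keeping the jerks to 0.5 m/s.

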